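# Swipe test of a touch slider

### The job

Swipe-test the touch slider on the control board in the test nest (the board without yellow tape): with the closed fingertips, run lightly along its five segments from the low end (shortest printed bars) to the high end (tallest bars), and finish with the fingertips still resting on the last segment, so that the tester can read full level. Touch gently, without pushing the sprung nest down to its stops, keep off the round touch keys, and leave the board lying in its nest, the taped reference board untouched and everything else where it is.

Things in the scene. Friction and masses are not known exactly. Their poses are not given: they have to be found in the camera images.
- board: control board under test: green, 90 x 200 x 2 mm, no yellow tape, loose in its nest's pocket. Origin: centre of its underside; z up, y along the touch slider (LOW end at +y, HIGH end at -y), -x edge in front. Printed white bars along the front grow from short (low) to tall (high); the slider lies just behind them; behind it a display, buzzer and plug header, tops up to 11 mm above the underside
- nest: sprung test nest with the board under test: fixed aluminium base 130 (x) x 244 (y) mm, origin at the centre of its underside, axes as the board's. Its black plate floats up and down only; the pocket floor under the board is 40 mm above the table when not pressed; lip round the board 4 mm high, corner bolts to 46 mm above the table
- nest_plate (a joint): how far the floating plate with the board is pressed down, m: 0 at the top, 0.010 on its hard stops. A spring carries it: about 1.5 N starts it moving and each further mm takes 0.6 N; it comes up again by itself
- seg1: touch segment 1 of 5 of the slider on the board under test (the LOW end, shortest bars): flat dark glossy strip with gold chevrons, 36 mm along the slider (the board's y) and 22 mm across, its top 1.5 mm above the board. Origin: 0.75 mm under the centre of its top face; axes as the board's
- seg2: touch segment 2 of 5 of the slider on the board under test: flat dark glossy strip with gold chevrons, 26 mm along the slider (the board's y) and 22 mm across, its top 1.5 mm above the board. Origin: 0.75 mm under the centre of its top face; axes as the board's
- seg3: touch segment 3 of 5 of the slider on the board under test: flat dark glossy strip with gold chevrons, 26 mm along the slider (the board's y) and 22 mm across, its top 1.5 mm above the board. Origin: 0.75 mm under the centre of its top face; axes as the board's
- seg4: touch segment 4 of 5 of the slider on the board under test: flat dark glossy strip with gold chevrons, 26 mm along the slider (the board's y) and 22 mm across, its top 1.5 mm above the board. Origin: 0.75 mm under the centre of its top face; axes as the board's
- seg5: touch segment 5 of 5 of the slider on the board under test (the HIGH end, tallest bars): flat dark glossy strip with gold chevrons, 36 mm along the slider (the board's y) and 22 mm across, its top 1.5 mm above the board. Origin: 0.75 mm under the centre of its top face; axes as the board's
- keys: the four round touch keys on the board under test, 18 mm discs, tops 1.5 mm above the board, centres 45 mm behind the slider's centre line (26 mm behind the board's middle), 44 and 70 mm to either side. Origin: on the board's top face at its middle; axes as the board's
- ref_nest: a second nest of the same make, which holds the reference board; origin and axes as for the first
- ref_board: the reference board: the same kind of board with yellow tape on both ends of its front and over its display, lying in the other nest; origin and axes as the board's. Leave it alone
- tape: bystander: roll of amber tape lying flat, ring 68 mm across and 19 mm high
- flux_jar: bystander: small amber glass jar with a black cap, 42 mm across, 55 mm high
- cleaner: bystander: clear cleaner bottle with a red cap, 48 mm across, 95 mm high
- driver: bystander: screwdriver with a yellow handle, lying flat, about 200 mm long
- esd_brush: bystander: flat brush with a black handle and steel ferrule, 42 mm wide, lying flat, about 200 mm long
- tweezers: bystander: steel tweezers lying flat, 125 mm long
- scanner: bystander: black hand scanner lying on its side, about 130 x 100 x 50 mm

How it is judged:
On the way, in this order (a step that is already met when the one before it is completed fails the run):
1. the fingertips touch the low-end segment (contact force between the fingers and seg1 above 0.2 N and contact force between the fingers and seg3 below 0.1 N), for 0.1 s.
2. they have run on to segment 2 and left segment 1 (contact force between the fingers and seg2 above 0.2 N and contact force between the fingers and seg1 below 0.1 N), for 0.06 s.
3. they have run on to segment 3 and left segment 2 (contact force between the fingers and seg3 above 0.2 N and contact force between the fingers and seg2 below 0.1 N), for 0.06 s.
4. they have run on to segment 4 and left segment 3 (contact force between the fingers and seg4 above 0.2 N and contact force between the fingers and seg3 below 0.1 N), for 0.06 s.
At the end, for the whole second after the job is handed in: Fingertips rest on the high-end segment (over 0.2 N, grasp point within 25 mm of its centre from above); plate 0.3 to 8.5 mm down; no key touched; board level, at rest, within 5 mm of its place; reference board moved under 4 mm, bystanders under 20 mm (contact force between the fingers and seg5 above 0.2 N and horizontal distance between the grasp point and seg5 below 0.025 m and value of joint nest_plate between 0.0003 and 0.0085 m and contact force between the fingers and keys below 0.1 N and linear speed of board below 0.02 m/s and angle between board's own z axis and vertical below 0.05 rad and horizontal distance between board and nest below 0.005 m and distance of ref_board from where it was at the start of the episode below 0.004 m and distance of each of tape, flux_jar, cleaner, driver, esd_brush, tweezers, scanner from where it was at the start of the episode below 0.02 m); the arm keeps its last pose, push and grip.
It fails at once if a round touch key is touched (contact force between the fingers and keys above 0.2 N).
It fails at once if the nest is pressed hard, nearly on its stops (more than 9 mm down) (value of joint nest_plate above 0.009 m).
It fails at once if the board is lifted or tipped out of its nest (z of board in the frame of nest above 0.045 m or angle between board's own z axis and vertical above 0.12 rad or horizontal distance between board and nest above 0.008 m).
It fails at once if the reference board is touched or moved (contact force between any of the arm, the fingers and ref_board above 0.3 N or distance of ref_board from where it was at the start of the episode above 0.008 m).
It fails at once if a bystander is pushed away or lifted (more than 25 mm) (distance of any of tape, flux_jar, cleaner, driver, esd_brush, tweezers, scanner from where it was at the start of the episode above 0.025 m).
It also fails if it takes over 38 s, if anything falls off the work surface, if the arm or the gripper's body presses on something with over 40 N, if the wrist force passes 120 N, or if a joint passes its speed limit or range.

### The arm

A 6-joint arm with a two-finger parallel gripper is mounted at the origin on the work surface. World frame = base frame: x ahead of the robot, y to its left, z up, the work surface at z = 0. Lengths are in m, angles in rad, forces in N, time in s.
With the tool pointing down it reaches from about 0.3 to 0.775 m from the base axis. Payload 14.6 kg.
Tool frame: the origin (TCP) lies on the mounting face of the last link; the fingertips stand 199 mm ahead of it and the grasp point (between the pads) lies 180 mm ahead of it; z points along the fingers, y is the line along which they close (so a half turn about z gives the same grasp; the last joint's range is limited). The gripper opens to 94 mm and grips with 3 to 60 N. Pads are 16 mm wide; open, the fingers measure 119 mm over their backs; the gripper's body (75 mm by 177 mm) begins 78 mm behind the grasp point.
Start: joints at [-1.172, 0.3, 1.521, -0, 1.321, -0.067], TCP at [0.247, -0.491, 0.405] pointing down, gripper open.
Joint ranges: [-3.03, 3.03], [-0.79, 2.21], [0.23, 2.52], [-1.04, 4.18], [0, 3.07], [-2.55, 2.55]. Speed limits (rad/s): [2.22, 2.22, 2.57, 3.14, 3.14, 3.14].

### API

Orientations are given as [roll, pitch, yaw] about the fixed x, y, z axes, in that order (R = Rz(yaw) Ry(pitch) Rx(roll)).
In Python, from station import get_obs, camera, hand_in gives the robot as it stands.
- The arm moves only by the tool apply_moves, never from a script. Its argument "increments" is a list of rows, each an object of numbers: "tx", "ty", "tz": the shift along the tool's x, y, z as a fraction of full scale; "ax", "ay", "az": the turn, a rotation vector about the tool's x, y, z as a fraction of full scale. In form: [{"tx": .., "ty": .., "tz": .., "ax": .., "ay": .., "az": ..}, ...]. A call has 1 to 12 rows; each row shifts and turns the commanded pose from where the row before left it, along the tool's axes as they then stand; what a row does not reach is not made up. Full scale, the value 1, is 30 mm for a shift and 5 degrees for a turn. A row lasts 1/8 s, in which the tool goes at most 62.5 mm and 10.7 degrees, less where a joint would pass 70% of its speed; a pose out of reach is approached as far as the arm can. A call with a number of a shift or a turn outside -1 to 1 is refused whole. A call with a gripper value outside its range is refused whole. "jaw" is the closure, from 0 (fully open) to 1 (shut), set as the call begins (left out, the last holds). The fingers move at their own pace and stop on an object; "force" is the grip in N (left out, the last holds). Time passes only in rows, so rows that do not move let the fingers close. It gives the time, the measured TCP pose, the force, the opening and the grip force at its end, in the units of the state.
- get_obs(): the state, without advancing time (a new reading comes with each control period).
- camera(name): name is "side" or "top" or "wrist"; returns a dict with "pixels" (420x560x3 uint8, red, green, blue), "camera_matrix" (3x3 intrinsics, pixels), "dist" ([k1, k2, p1, p2, k3] as OpenCV has them; the pictures are not rectified), "R" (3x3) and "t" (3): a world point X has camera coordinates R X + t; the wrist camera has in their place "T_tool_cam" (4x4, takes a point from camera to tool coordinates, whose origin is the TCP and whose axes are the flange's). Camera axes: x right, y down, z forward; pixel columns grow to the right and rows downward; lengths in m; the calibration is good to about 2 mm. A picture is of the moment at which its call begins: read the wrist's pose just before it. There is no depth.
- hand_in(): hands the job in; it is judged then, once.
The state is a dict: "time_s": time; "qpos": joint angles; "joint_vel": joint speeds; "tau": joint torques, N m; "ee_pos": TCP position; "eef_rot": TCP orientation; "force": force on the tool from outside, world axes, zero at the start; "moment": the same for the moment, N m; "grip_width": finger opening in m; "grip_force": force on a finger pad.
Only numpy, scipy, OpenCV 4.12 (cv2) and the standard library are available. Lean on these libraries where they do the work, as an engineer would, in place of code of your own. Each camera call takes 0.05 s, during which the arm holds its last target. There are 200 camera calls.

## Working session

There is one attempt and no reset: what is moved stays moved. The work goes in short steps, Python scripts to look and compute and a tool call to move; the robot and the scene stay as the last step left them, time stands still between calls to the robot, and variables do not carry over. Pictures are saved under pics/ and viewed, at most 10 in all, crops included, and the job is handed in when it is done.

Besides the shell and the picture viewer there is one more tool, called after "Call:" by a JSON object that holds its "fn" and its "kwargs". apply_moves: Moves the arm, as the interface text tells. Its arguments: {"type":"object","properties":{"increments":{"type":"array"},"jaw":{"type":"number"},"force":{"type":"number"}},"required":["increments"]}

```bash
mkdir -p pics
cat > h.py <<'E'
import numpy as np, cv2, json
from station import get_obs, camera, hand_in
from scipy.spatial.transform import Rotation as Ro
def snap(name, fn=None):
    o=get_obs(); c=camera(name)
    K=np.array(c['camera_matrix']);d=np.array(c['dist'])
    if 'R' in c: R=np.array(c['R']);t=np.array(c['t']).ravel()
    else:
        T=np.eye(4);T[:3,:3]=Ro.from_euler('xyz',o['eef_rot']).as_matrix();T[:3,3]=o['ee_pos']
        W=np.linalg.inv(T@np.array(c['T_tool_cam']));R=W[:3,:3];t=W[:3,3]
    if fn: cv2.imwrite('pics/'+fn,c['pixels'][:,:,::-1])
    np.savez('pics/'+name+'.npz',px=c['pixels'],K=K,d=d,R=R,t=t)
    return c['pixels'],K,d,R,t
def ray(uv,z,K,d,R,t):
    p=cv2.undistortPoints(np.array(uv,float).reshape(-1,1,2),K,d).reshape(-1,2)
    D=np.c_[p,np.ones(len(p))]@R; C=-R.T@t
    return C+D*((z-C[2])/D[:,2])[:,None]
E
python3 - <<'E'
from h import *
print({k:np.round(v,3).tolist() for k,v in get_obs().items()})
snap('top','top1.png');snap('wrist','wrist1.png')
E
```

```text
{'time_s': 0.0, 'qpos': [-1.172, 0.3, 1.522, 0.0, 1.321, -0.067], 'joint_vel': [0.0, -0.0, 0.001, -0.0, 0.001, -0.0], 'tau': [-0.0, -53.18, -35.274, 0.071, 0.024, -0.0], 'ee_pos': [0.247, -0.491, 0.404], 'eef_rot': [-3.14, -0.0, 0.466], 'force': [0.258, -0.148, 0.236], 'moment': [0.016, 0.013, -0.013], 'grip_force': 0.0, 'grip_width': 0.094}
```

View pics/top1.png

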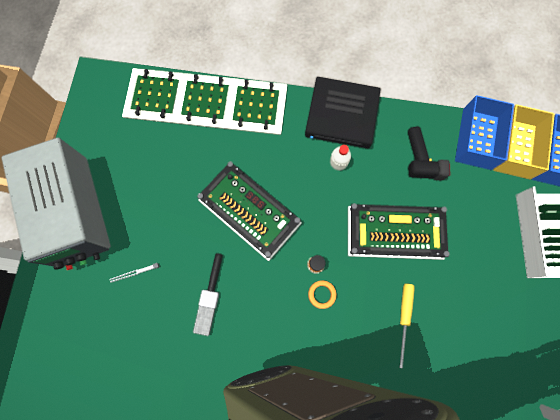

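Run:
```python
from h import *
f=np.load('pics/top.npz');a=[f[k] for k in ('K','d','R','t')]
px=f['px'];hsv=cv2.cvtColor(px,cv2.COLOR_RGB2HSV)
m=cv2.inRange(hsv,(45,60,30),(90,255,255))
m=cv2.morphologyEx(m,cv2.MORPH_CLOSE,np.ones((9,9)))
for c in cv2.findContours(m,0,2)[0]:
    if cv2.contourArea(c)<400: continue
    b=cv2.boxPoints(cv2.minAreaRect(c)); w=ray(b,.042,*a)
    print(cv2.contourArea(c),b.round().tolist(),w.round(3).tolist(),w.mean(0).round(4))
```

```text
507.0 [[542.0, 229.0], [559.0, 229.0], [559.0, 265.0], [542.0, 265.0]] [[0.62, -0.548, 0.042], [0.627, -0.591, 0.042], [0.536, -0.59, 0.042], [0.53, -0.549, 0.042]] [ 0.5782 -0.5695  0.042 ]
147954.0 [[-0.0, 57.0], [559.0, 57.0], [559.0, 419.0], [0.0, 419.0]] [[0.888, 0.938, 0.042], [1.118, -0.595, 0.042], [0.184, -0.591, 0.042], [-0.002, 0.661, 0.042]] [0.5472 0.1031 0.042 ]
```

The top view shows the untaped board near (250,210), turned, and the taped reference near (398,231). Next I'll measure the chevron line on a zoomed crop.

Run:
```python
from h import *
f=np.load('pics/top.npz');a=[f[k] for k in ('K','d','R','t')]
px=f['px'];hsv=cv2.cvtColor(px,cv2.COLOR_RGB2HSV)
c=cv2.resize(px[155:265,190:310],None,fx=5,fy=5,interpolation=cv2.INTER_CUBIC)
cv2.imwrite('pics/crop1.png',c[:,:,::-1])
m=cv2.inRange(hsv,(8,110,110),(24,255,255));M=np.zeros_like(m);M[180:250,205:285]=m[180:250,205:285]
ys,xs=np.nonzero(M);w=ray(np.c_[xs,ys],.0435,*a)[:,:2]
mu=w.mean(0);u=np.linalg.svd(w-mu)[2][0];s=(w-mu)@u
print(len(xs),mu,u,s.min(),s.max(),np.degrees(np.arctan2(u[1],u[0])),xs.min(),xs.max(),ys.min(),ys.max())
b=[[231,165],[302,222],[269,258],[199,199]]
print(ray(b,.044,*a).round(3))
```

```text
240 [0.54805055 0.19410673] [-0.47708841 -0.87885531] -0.09903547318737246 0.09200152643705989 -118.49541321745397 209 283 193 245
[[0.67  0.248 0.044]
 [0.549 0.048 0.044]
 [0.449 0.115 0.044]
 [0.57  0.312 0.044]]
```

View pics/crop1.png

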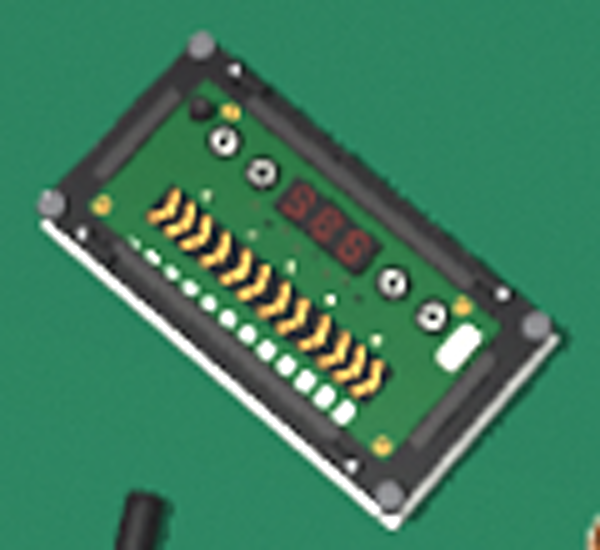

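Call:
{"fn": "apply_moves", "kwargs": {"increments": [{"az":-0.91},{"az":-0.91},{"az":-0.91},{"az":-0.91},{"az":-0.91},{"az":-0.91},{"az":-0.91}], "jaw": 1, "force": 10}}

```text
schema error: expected keys tx, ty, tz, ax, ay, az
```

Call:
{"fn": "apply_moves", "kwargs": {"increments": [{"tx":1,"ty":-0.15},{"tx":1,"ty":-0.15},{"tx":1,"ty":-0.15},{"tx":1,"ty":-0.15},{"tx":1,"ty":-0.15},{"tx":1,"ty":-0.15},{"tx":1,"ty":-0.15},{"tx":1,"ty":-0.15},{"tx":1,"ty":-0.15},{"tx":1,"ty":-0.15},{"tx":1,"ty":-0.15},{"tx":1,"ty":-0.15}]}}

```text
schema error: expected keys tx, ty, tz, ax, ay, az
```

Call:
{"fn": "apply_moves", "kwargs": {"increments": [{"tx":1,"ty":-0.15},{"tx":1,"ty":-0.15},{"tx":1,"ty":-0.15},{"tx":1,"ty":-0.15},{"tx":1,"ty":-0.15},{"tx":1,"ty":-0.15},{"tx":1,"ty":-0.15},{"tx":1,"ty":-0.15},{"tx":1,"ty":-0.15},{"tx":1,"ty":-0.15},{"tx":1,"ty":-0.15},{"tx":0.5}]}}

```text
schema error: expected keys tx, ty, tz, ax, ay, az
```

Run:
```python
from h import *
px,K,d,R,t=snap('wrist','wrist2.png');o=get_obs()
print(o['time_s'],np.round(o['ee_pos'],4),np.round(o['eef_rot'],4),o['grip_width'],np.round(o['force'],2),-R.T@t)
P=np.array([[.548,.194,.0435],[.68,.24,.04],[.449,.115,.044],[.57,.312,.044]]);print(cv2.projectPoints(P,cv2.Rodrigues(R)[0],t,K,d)[0].round().reshape(-1,2).tolist())
```

```text
0.15 [ 0.247  -0.4914  0.4042] [-3.1407e+00 -1.0000e-04  4.6580e-01] 0.09413867882869911 [ 0.25 -0.59  0.52] [ 0.31960071 -0.45513505  0.38443106]
[[262.0, 190.0], [1047.0, 1396.0], [-7.0, -77.0], [914.0, 923.0]]
```

View pics/wrist2.png

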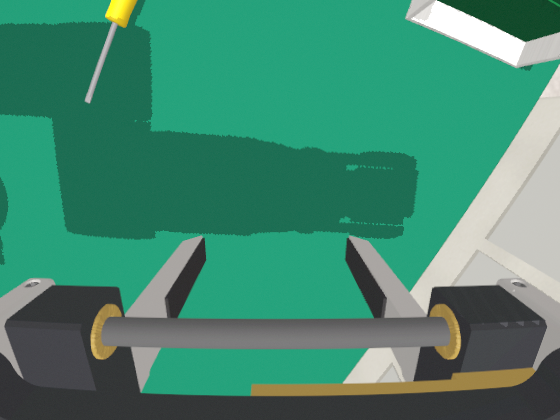

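The moves were refused because every row needs all six keys, so the arm has not moved. The picture shows the start view: open fingers at (200,240) and (350,240), and the driver at (110,50).

Call:
{"fn": "apply_moves", "kwargs": {"increments": [{"tx":0,"ty":0,"tz":0,"ax":0,"ay":0,"az":-0.91},{"tx":0,"ty":0,"tz":0,"ax":0,"ay":0,"az":-0.91},{"tx":0,"ty":0,"tz":0,"ax":0,"ay":0,"az":-0.91},{"tx":0,"ty":0,"tz":0,"ax":0,"ay":0,"az":-0.91},{"tx":0,"ty":0,"tz":0,"ax":0,"ay":0,"az":-0.91},{"tx":0,"ty":0,"tz":0,"ax":0,"ay":0,"az":-0.91},{"tx":0,"ty":0,"tz":0,"ax":0,"ay":0,"az":-0.91}], "jaw": 1, "force": 10}}

```text
time_s: 1.02
ee_pos: [0.247, -0.4914, 0.4044]
eef_rot: [-3.141, -0.0, 1.024]
force: [-0.7, -0.6, -2.2]
grip_width: 0.0274
grip_force: 0.0
```

Call:
{"fn": "apply_moves", "kwargs": {"increments": [{"tx":1,"ty":-0.15,"tz":0,"ax":0,"ay":0,"az":0},{"tx":1,"ty":-0.15,"tz":0,"ax":0,"ay":0,"az":0},{"tx":1,"ty":-0.15,"tz":0,"ax":0,"ay":0,"az":0},{"tx":1,"ty":-0.15,"tz":0,"ax":0,"ay":0,"az":0},{"tx":1,"ty":-0.15,"tz":0,"ax":0,"ay":0,"az":0},{"tx":1,"ty":-0.15,"tz":0,"ax":0,"ay":0,"az":0},{"tx":1,"ty":-0.15,"tz":0,"ax":0,"ay":0,"az":0},{"tx":1,"ty":-0.15,"tz":0,"ax":0,"ay":0,"az":0},{"tx":1,"ty":-0.15,"tz":0,"ax":0,"ay":0,"az":0},{"tx":1,"ty":-0.15,"tz":0,"ax":0,"ay":0,"az":0},{"tx":1,"ty":-0.15,"tz":0,"ax":0,"ay":0,"az":0},{"tx":1,"ty":-0.15,"tz":0,"ax":0,"ay":0,"az":0}]}}

```text
time_s: 2.52
ee_pos: [0.3891, -0.1552, 0.4046]
eef_rot: [-3.141, 0.0, 1.022]
force: [-0.4, -0.0, -0.1]
grip_width: 0.0003
grip_force: 0.0
```

Call:
{"fn": "apply_moves", "kwargs": {"increments": [{"tx":1,"ty":-0.15,"tz":0,"ax":0,"ay":0,"az":0},{"tx":1,"ty":-0.15,"tz":0,"ax":0,"ay":0,"az":0},{"tx":1,"ty":-0.15,"tz":0,"ax":0,"ay":0,"az":0},{"tx":1,"ty":-0.15,"tz":0,"ax":0,"ay":0,"az":0},{"tx":1,"ty":-0.15,"tz":0,"ax":0,"ay":0,"az":0},{"tx":1,"ty":-0.15,"tz":0,"ax":0,"ay":0,"az":0},{"tx":1,"ty":-0.15,"tz":0,"ax":0,"ay":0,"az":0},{"tx":1,"ty":-0.15,"tz":0,"ax":0,"ay":0,"az":0},{"tx":0,"ty":-0.15,"tz":0,"ax":0,"ay":0,"az":0}]}}

```text
time_s: 3.65
ee_pos: [0.4798, 0.0708, 0.4042]
eef_rot: [-3.141, 0.0, 1.024]
force: [-0.3, -0.6, -0.5]
grip_width: 0.0008
grip_force: 0.0
```

Run:
```python
from h import *
px,K,d,R,t=snap('wrist','wrist3.png');o=get_obs()
print(o['time_s'],np.round(o['ee_pos'],4),np.round(o['eef_rot'],4),o['grip_width'],np.round(o['force'],2),-R.T@t)
```

```text
3.7 [0.4791 0.0702 0.4042] [-3.1408e+00  7.0000e-04  1.0231e+00] 0.0005819425145045995 [-0.88 -0.77  0.86] [0.52218075 0.13981779 0.38442502]
```

View pics/wrist3.png

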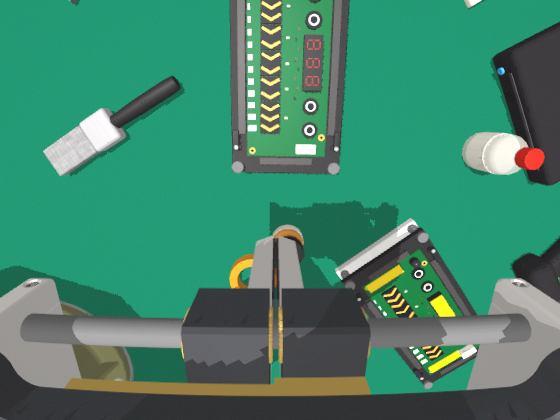

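The wrist view shows the slider running vertically at column 270, with the high end at (270,130). The low end is cut off above, so I'll shift about 55 mm and measure.

Call:
{"fn": "apply_moves", "kwargs": {"increments": [{"tx":0.9,"ty":0,"tz":0,"ax":0,"ay":0,"az":0},{"tx":0.9,"ty":0,"tz":0,"ax":0,"ay":0,"az":0},{"tx":0,"ty":0,"tz":0,"ax":0,"ay":0,"az":0}]}}

```text
time_s: 4.08
ee_pos: [0.5078, 0.1158, 0.4044]
eef_rot: [-3.141, 0.0, 1.022]
force: [-0.6, -1.0, 0.4]
grip_width: 0.0009
grip_force: 0.0
```

Run:
```python
from h import *
px,K,d,R,t=snap('wrist','wrist4.png');o=get_obs()
a=(K,d,R,t)
print(o['time_s'],np.round(o['ee_pos'],4),np.round(o['eef_rot'],4))
hsv=cv2.cvtColor(px,cv2.COLOR_RGB2HSV)
m=cv2.inRange(hsv,(10,90,110),(28,255,255));m[:,:245]=0;m[:,295:]=0;m[240:]=0
n,l,st,ce=cv2.connectedComponentsWithStats(m)
C=[(st[i],ce[i]) for i in range(1,n) if st[i][4]>40]
for s,c in C: print(s.tolist(),c.round(1).tolist(),ray(c,.0435,*a)[0].round(4))
```

```text
4.125 [0.5075 0.1152 0.4044] [-3.1411e+00  6.0000e-04  1.0219e+00]
[261, 44, 20, 9, 58] [271.0, 47.6] [0.5867 0.2538 0.0435]
[261, 66, 19, 8, 48] [269.6, 69.3] [0.574  0.236  0.0435]
[261, 79, 19, 8, 54] [270.4, 82.2] [0.5678 0.2242 0.0435]
[261, 92, 19, 9, 51] [269.6, 95.7] [0.5597 0.2127 0.0435]
[260, 116, 19, 8, 53] [269.8, 119.6] [0.5464 0.1907 0.0435]
[260, 127, 19, 8, 57] [269.2, 130.6] [0.5395 0.1808 0.0435]
[260, 140, 19, 8, 65] [269.4, 143.2] [0.5323 0.1686 0.0435]
[260, 152, 19, 7, 61] [269.5, 154.8] [0.5254 0.1573 0.0435]
[260, 161, 19, 8, 65] [269.2, 164.2] [0.5193 0.1482 0.0435]
[260, 170, 19, 8, 66] [268.9, 173.5] [0.5134 0.1391 0.0435]
```

View pics/wrist4.png

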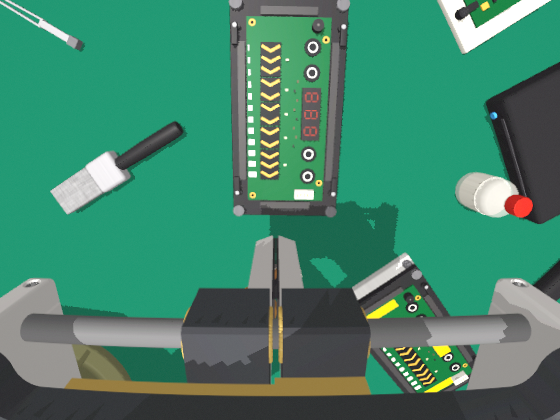

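The whole slider is now visible: low end at about (270,42), high end at about (269,180), and the bars widen towards the bottom.

Run:
```python
from h import *
f=np.load('pics/wrist.npz');a=[f[k] for k in ('K','d','R','t')];px=f['px']
g=px.max(2).astype(int)
print(px[30:50,262].tolist(),px[172:188,262].tolist(),px[105,250:290].tolist())
hsv=cv2.cvtColor(px,cv2.COLOR_RGB2HSV)
e=ray([[270.6,42],[269.2,180]],.0435,*a)[:,:2];print(e,np.linalg.norm(e[1]-e[0]),e.mean(0))
c=ray([[271,47.6],[270,69.3],[270.2,82.2],[269.7,95.7],[269.8,119.6],[269.2,130.6],[269.4,143.2],[269.3,154.8],[269.2,164.2],[268.9,173.5]],.0435,*a)[:,:2]
p=np.polyfit(c[:,1],c[:,0],1);print(np.degrees(np.arctan2(1,p[0])), np.degrees(1.022))
# edge check: plate corners bolts
b=ray([[236,5],[344,5],[331,212],[238,210]],.046,*a)[:,:2];print(b.round(4),b.mean(0),[np.degrees(np.arctan2(*(b[i]-b[j])[::-1])) for i,j in((0,3),(1,2))])
u=np.array([np.cos(1.025),np.sin(1.025)]);v=np.array([u[1],-u[0]]);print('slider centre from bolts',b.mean(0)-.019*v)
```

```text
[[81, 171, 115], [83, 172, 116], [83, 172, 116], [85, 173, 118], [84, 172, 117], [81, 171, 115], [83, 172, 116], [85, 173, 117], [85, 172, 117], [84, 171, 117], [87, 172, 119], [85, 167, 116], [92, 93, 96], [125, 115, 101], [246, 210, 125], [255, 255, 149], [255, 255, 149], [255, 232, 134], [148, 130, 105], [95, 95, 97]] [[255, 255, 134], [252, 211, 112], [150, 123, 86], [76, 76, 77], [75, 76, 76], [75, 75, 78], [76, 76, 79], [63, 106, 78], [63, 151, 95], [63, 159, 98], [63, 159, 99], [63, 159, 98], [63, 159, 99], [63, 159, 98], [63, 160, 99], [65, 160, 99]] [[255, 255, 255], [255, 255, 255], [220, 245, 227], [83, 172, 117], [83, 172, 117], [84, 173, 118], [82, 173, 115], [84, 174, 116], [84, 173, 115], [80, 165, 111], [171, 150, 94], [255, 238, 136], [255, 255, 147], [255, 255, 147], [255, 251, 141], [217, 185, 115], [91, 91, 93], [89, 90, 92], [90, 91, 92], [90, 91, 94], [91, 92, 93], [90, 90, 92], [90, 89, 92], [89, 88, 91], [165, 139, 100], [255, 220, 126], [255, 255, 142], [255, 255, 143], [255, 247, 137], [208, 180, 113], [82, 145, 103], [80, 168, 112], [77, 167, 109], [76, 168, 111], [76, 167, 109], [76, 168, 108], [76, 168, 108], [78, 168, 109], [73, 165, 107], [74, 167, 108]]
[[0.58927628 0.25885258]
 [0.50953991 0.13228179]] 0.14959295721788402 [0.54940809 0.19556719]
57.60042483591819 58.556286662370134
[[0.5773 0.3077]
 [0.6731 0.2499]
 [0.5533 0.06  ]
 [0.4582 0.121 ]] [0.56546876 0.18466821] [np.float64(57.465645416848616), np.float64(57.74764761827084)]
slider centre from bolts [0.54922919 0.19453109]
```

Call:
{"fn": "apply_moves", "kwargs": {"increments": [{"tx":0,"ty":0,"tz":0,"ax":0,"ay":0,"az":0.18},{"tx":1,"ty":-0.05,"tz":0,"ax":0,"ay":0,"az":0},{"tx":1,"ty":-0.05,"tz":0,"ax":0,"ay":0,"az":0},{"tx":1,"ty":-0.05,"tz":0,"ax":0,"ay":0,"az":0},{"tx":1,"ty":-0.05,"tz":0,"ax":0,"ay":0,"az":0},{"tx":1,"ty":-0.05,"tz":0,"ax":0,"ay":0,"az":0},{"tx":0,"ty":0,"tz":1,"ax":0,"ay":0,"az":0},{"tx":0,"ty":0,"tz":1,"ax":0,"ay":0,"az":0},{"tx":0,"ty":0,"tz":1,"ax":0,"ay":0,"az":0},{"tx":0,"ty":0,"tz":1,"ax":0,"ay":0,"az":0},{"tx":0,"ty":0,"tz":0.6,"ax":0,"ay":0,"az":0},{"tx":0,"ty":0,"tz":0,"ax":0,"ay":0,"az":0}]}}

```text
time_s: 5.62
ee_pos: [0.5817, 0.246, 0.2659]
eef_rot: [-3.141, 0.001, 1.005]
force: [1.0, 1.1, 0.2]
grip_width: 0.0009
grip_force: 0.0
```

Run:
```python
from h import *
snap('side','side1.png');px,K,d,R,t=snap('wrist','wrist5.png');o=get_obs()
print(o['time_s'],np.round(o['ee_pos'],4),np.round(o['eef_rot'],4),np.round(o['force'],2))
```

```text
5.725 [0.582  0.2464 0.2678] [ 3.1407e+00 -1.1000e-03  1.0057e+00] [ 0.31  0.01 -0.  ]
```

View pics/wrist5.png

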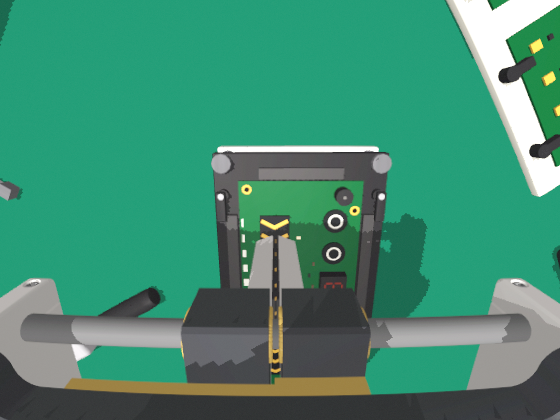

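View pics/side1.png

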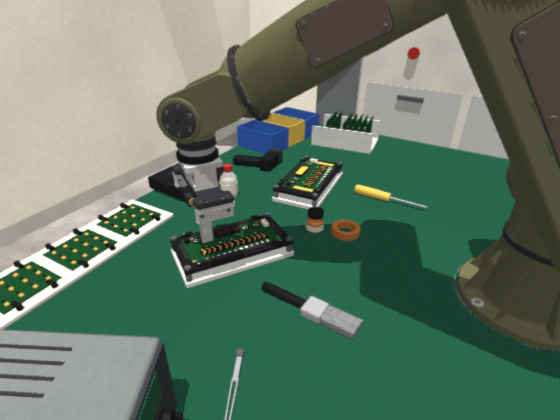

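The tips are centred over the slider near its low end (275,235), about 24 mm above it, and clear of the keys. Next I'll go down gently.

Call:
{"fn": "apply_moves", "kwargs": {"increments": [{"tx":0,"ty":0,"tz":0.3,"ax":0,"ay":0,"az":0},{"tx":0,"ty":0,"tz":0.3,"ax":0,"ay":0,"az":0},{"tx":0,"ty":0,"tz":0,"ax":0,"ay":0,"az":0},{"tx":0,"ty":0,"tz":0.1,"ax":0,"ay":0,"az":0},{"tx":0,"ty":0,"tz":0.1,"ax":0,"ay":0,"az":0},{"tx":0,"ty":0,"tz":0,"ax":0,"ay":0,"az":0},{"tx":0,"ty":0,"tz":0,"ax":0,"ay":0,"az":0}]}}

```text
time_s: 6.6
ee_pos: [0.5817, 0.2465, 0.2428]
eef_rot: [3.142, -0.0, 1.006]
force: [-0.0, 0.7, 1.0]
grip_width: 0.0007
grip_force: 0.6
```

Run:
```python
from h import *
import numpy as np
L=[]
for i in range(4):
    camera('side');o=get_obs();L.append(np.r_[o['ee_pos'],o['force']])
print(o['time_s'],np.round(np.mean(L,0),4),np.std(L,0).round(4))
```

```text
6.8 [ 0.5817  0.2465  0.2428 -0.1242 -0.196   1.434 ] [0.     0.     0.     0.1771 0.4778 0.335 ]
```

Call:
{"fn": "apply_moves", "kwargs": {"increments": [{"tx":0,"ty":0,"tz":0.06,"ax":0,"ay":0,"az":0},{"tx":0,"ty":0,"tz":0.06,"ax":0,"ay":0,"az":0},{"tx":0,"ty":0,"tz":0,"ax":0,"ay":0,"az":0},{"tx":0,"ty":0,"tz":0,"ax":0,"ay":0,"az":0}]}}

```text
time_s: 7.3
ee_pos: [0.5817, 0.2465, 0.2392]
eef_rot: [3.142, -0.0, 1.006]
force: [0.0, -0.0, 2.2]
grip_width: 0.0003
grip_force: 1.7
```

Run:
```python
from h import *
L=[]
for i in range(4):
    camera('side');o=get_obs();L.append(np.r_[o['ee_pos'],o['force']])
print(o['time_s'],np.round(np.mean(L,0),4),np.std(L,0).round(4))
```

```text
7.5 [0.5817 0.2465 0.2392 0.0067 0.1328 3.3899] [0.     0.     0.     0.2885 0.337  0.3745]
```

Call:
{"fn": "apply_moves", "kwargs": {"increments": [{"tx":-0.16,"ty":0,"tz":0,"ax":0,"ay":0,"az":0},{"tx":-0.16,"ty":0,"tz":0,"ax":0,"ay":0,"az":0},{"tx":-0.16,"ty":0,"tz":0,"ax":0,"ay":0,"az":0},{"tx":-0.16,"ty":0,"tz":0,"ax":0,"ay":0,"az":0},{"tx":-0.16,"ty":0,"tz":0,"ax":0,"ay":0,"az":0},{"tx":-0.16,"ty":0,"tz":0,"ax":0,"ay":0,"az":0},{"tx":-0.16,"ty":0,"tz":0,"ax":0,"ay":0,"az":0},{"tx":-0.16,"ty":0,"tz":0,"ax":0,"ay":0,"az":0},{"tx":-0.16,"ty":0,"tz":0,"ax":0,"ay":0,"az":0},{"tx":-0.16,"ty":0,"tz":0,"ax":0,"ay":0,"az":0},{"tx":-0.16,"ty":0,"tz":0,"ax":0,"ay":0,"az":0},{"tx":-0.16,"ty":0,"tz":0,"ax":0,"ay":0,"az":0}]}}

```text
time_s: 9.0
ee_pos: [0.5507, 0.1976, 0.239]
eef_rot: [-3.142, 0.0, 1.006]
force: [0.5, 2.4, 3.6]
grip_width: 0.0007
grip_force: 1.9
```

Call:
{"fn": "apply_moves", "kwargs": {"increments": [{"tx":-0.16,"ty":0,"tz":0,"ax":0,"ay":0,"az":0},{"tx":-0.16,"ty":0,"tz":0,"ax":0,"ay":0,"az":0},{"tx":-0.16,"ty":0,"tz":0,"ax":0,"ay":0,"az":0},{"tx":-0.16,"ty":0,"tz":0,"ax":0,"ay":0,"az":0},{"tx":-0.16,"ty":0,"tz":0,"ax":0,"ay":0,"az":0},{"tx":-0.16,"ty":0,"tz":0,"ax":0,"ay":0,"az":0},{"tx":-0.16,"ty":0,"tz":0,"ax":0,"ay":0,"az":0},{"tx":-0.16,"ty":0,"tz":0,"ax":0,"ay":0,"az":0},{"tx":-0.16,"ty":0,"tz":0,"ax":0,"ay":0,"az":0},{"tx":-0.16,"ty":0,"tz":0,"ax":0,"ay":0,"az":0},{"tx":-0.16,"ty":0,"tz":0,"ax":0,"ay":0,"az":0},{"tx":-0.16,"ty":0,"tz":0,"ax":0,"ay":0,"az":0}]}}

```text
time_s: 10.5
ee_pos: [0.5199, 0.1489, 0.239]
eef_rot: [-3.142, 0.0, 1.006]
force: [0.4, 1.7, 4.3]
grip_width: 0.0005
grip_force: 1.7
```

Call:
{"fn": "apply_moves", "kwargs": {"increments": [{"tx":0,"ty":0,"tz":0,"ax":0,"ay":0,"az":0},{"tx":0,"ty":0,"tz":0,"ax":0,"ay":0,"az":0},{"tx":0,"ty":0,"tz":0,"ax":0,"ay":0,"az":0}]}}

```text
time_s: 10.88
ee_pos: [0.52, 0.1491, 0.2389]
eef_rot: [-3.141, 0.001, 1.006]
force: [-2.0, -2.5, 3.7]
grip_width: 0.0009
grip_force: 1.8
```

Run:
```python
from h import *
px,K,d,R,t=snap('wrist','wrist6.png');o=get_obs()
print(o['time_s'],np.round(o['ee_pos'],4),np.round(o['eef_rot'],4),np.round(o['force'],2))
p=np.array(o['ee_pos'])[:2]-[.5493,.1953];print(p@[.535,.845],p@[.845,-.535])
```

```text
10.925 [0.52   0.1491 0.2389] [-3.1413e+00  6.0000e-04  1.0060e+00] [-1.27 -2.28  3.87]
-0.054689964023343134 -7.271118817357702e-05
```

View pics/wrist6.png

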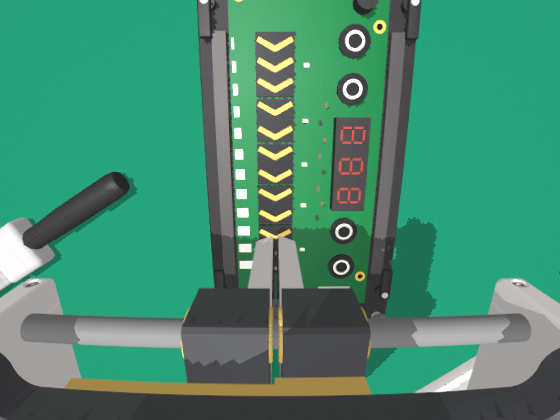

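The tips rest on segment 5, past the 4/5 boundary, pressing with about 3.7 N (roughly 3.5 mm down). The board is still seated in its nest.

```bash
python3 -c "
from station import hand_in
print(hand_in())"
```

```text
the job is handed in; nothing more can be done
None
```

I swiped the slider from low to high in one light pass and handed the job in with the fingertips resting on segment 5 at about 3.7 N (nest about 3.5 mm down); `hand_in()` returned no verdict.

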